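# Nudge the waxed rollers up to their stops

## Robot

A 7-joint arm with a two-finger parallel gripper is mounted at the origin on the work surface. World frame = base frame: x ahead of the robot, y to its left, z up, the work surface at z = 0. Lengths are in m, angles in degrees, forces in N, time in s.
With the tool pointing down it reaches from about 0.425 to 0.875 m from the base axis. Payload 4.7 kg.
Tool frame: the origin (TCP) lies midway between the tips of the shut fingers; the grasp point (between the pads) lies env.pinch_z behind it (env.pinch_z is the distance from the TCP to the grasp point, in m); z points along the fingers, y is the line along which they close (so a half turn about z gives the same grasp; the last joint's range is limited). The gripper opens to 85 mm and grips with 20 to 120 N. Pads are 22 mm wide; open, the fingers measure 114 mm over their backs; the gripper's body (76 mm by 85 mm) begins 54 mm behind the grasp point. The pads swing forward as they close: fully open they stand 13 mm farther back than shut.
Start: joints at [-65.483, 18.392, -4.016, 83.108, 1.295, 78.541, -3.26], TCP at [0.261, 0.595, 0.231] pointing down, gripper open.
Joint ranges: [-163.93, 163.93], [-17.29, 119.83], [-79.2, 71.16], [3.27, 140.29], [-89.18, 269.18], [5.43, 117.66], [-154.24, 154.24]. Speed limits (degrees/s): [147.25, 147.25, 180, 180, 180, 180, 180].

## Interface

Orientations are given as a 3x3 rotation matrix whose columns are the frame's x, y, z axes.
In Python, from workcell import env gives the robot as it stands.
- The arm moves only by the tool move_arm, never from a script. Its argument "series" is a list of rows, each a list of 7 numbers: the shift along the tool's x, y, z in mm, then the turn, a rotation vector about the tool's x, y, z in degrees, then the finger opening in mm, from 0 to 85.4. A call has 1 to 10 rows; each row shifts and turns the commanded pose from where the row before left it, along the tool's axes as they then stand; what a row does not reach is not made up. A row lasts 1/10 s, in which the tool goes at most 50 mm and 8.59 degrees, less where a joint would pass 70% of its speed; a pose out of reach is approached as far as the arm can. A call with a gripper value outside its range is refused whole. The fingers move at their own pace and stop on an object; "squeeze" is the grip in N (left out, the last holds). Time passes only in rows, so rows that do not move let the fingers close. It gives the time, the measured TCP pose, the force, the opening and the grip force at its end, in the units of the state.
- env.sense(): the state, without advancing time (a new reading comes with each control period).
- env.read_camera(name): name is "scene" or "side" or "wrist"; returns a dict with "img" (400x640x3 uint8, red, green, blue), "range_z" (400x640 float32, m along the optical axis (not along the pixel's ray), 0 where there is no reading), "vfov" (degrees; the focal length in pixels is half the picture's height over the tangent of half this angle, whatever the lens; pixels are square), "cx", "cy" (the principal point, pixels), "k1" (the pictures are not rectified: a ray, as slopes to the right and down, at radius r is drawn at 1 + k1 r^2 times it, then the intrinsics apply), "R" (3x3) and "t" (3): a world point X has camera coordinates R X + t. Camera axes: x right, y down, z forward; pixel columns grow to the right and rows downward; lengths in m; the calibration is good to about 2 mm. A picture is of the moment at which its call begins.
- env.finish_job(): hands the job in; it is judged then, once.
The state is a dict: "time": time; "joint_pos": joint angles; "joint_vel": joint speeds; "joint_efforts": joint torques, N m; "position": TCP position; "tcp_rot": TCP orientation; "contact_force": force on the tool from outside, world axes, zero at the start; "torque": the same for the moment, N m; "width": finger opening in m; "grasp_force": force on a finger pad.
Only numpy, scipy, OpenCV 4.12 (cv2) and the standard library are available. Lean on these libraries where they do the work, as an engineer would, in place of code of your own. Each camera call takes 0.05 s, during which the arm holds its last target. There are 200 camera calls.

## Task

On the sloped three-lane wooden gutter rack, push each of the two dark walnut rollers up its lane, over the crest and into the dip at the top, so that it rests against the end stop and does not roll back. Only push them, without lifting them off the lanes; leave the pale beech roller at the foot of its lane and leave everything else on the bench where it is.

Things in the scene. Friction and masses are not known exactly. Their poses are not given: they have to be found in the camera images.
- rack: fixed wooden stand under the gutters; base board 212 x 250 x 12 mm on the bench, origin at the centre of its underside; z up, y points (horizontally) uphill along the lanes, x runs across the lanes. The lanes are fixed to it: the deck's origin is at y = +0.075, z = 0.062 in this frame. The whole rack is placed and turned differently each time.
- deck: pale wooden gutter deck fixed on the rack, tilted 7 degrees, three lanes side by side. Origin on the middle lane's floor at the crest; y uphill along the floor, z square to it, x across. Lane centres at x = -0.062, 0, +0.062 m; lanes 50 mm wide between walls 12 mm thick and 12 mm high; floor at z = 0 from the foot lip (deck y = -0.155) up to the crest at y = 0. Slippery waxed wood.
- foot (a point): middle of the foot of the middle lane, on the floor at the uphill face of the dark cross lip that ends all lanes below (deck y = -0.155); the lip is 10 mm high and 10 mm thick. The axes are the deck's.
- seat (a point): where a roller's centre is when it rests in the middle lane's dip against the stop: deck x = 0, y = 0.0264, z = 0.0181 (other lanes: x = -0.062, +0.062). Past the crest the floor falls 10 degrees below horizontal for 45 mm to a dark end stop 30 mm high, 15 mm thick. A roller centred past about deck y = 0.010 rolls on to the stop by itself; short of the crest it rolls back.
- walnut_a: dark brown walnut, one of two alike: roller, a cylinder 50 mm in diameter and 46 mm long with a pale plug in each end, about 60 g. It lies across its lane and rolls along it. Origin at its centre; its x axis is the cylinder's axis, along the deck's x; y and z turn as it rolls. It starts at the foot of one of the three lanes (which one varies), resting on the foot lip, centre at deck y = -0.135, z = 0.025.
- walnut_b: dark brown walnut, the other of two alike: roller, a cylinder 50 mm in diameter and 46 mm long with a pale plug in each end, about 60 g. It lies across its lane and rolls along it. Origin at its centre; its x axis is the cylinder's axis, along the deck's x; y and z turn as it rolls. It starts at the foot of one of the three lanes (which one varies), resting on the foot lip, centre at deck y = -0.135, z = 0.025.
- beech: pale beech, to be left alone: roller, a cylinder 50 mm in diameter and 46 mm long with a dark plug in each end, about 60 g. It lies across its lane and rolls along it. Origin at its centre; its x axis is the cylinder's axis, along the deck's x; y and z turn as it rolls. It starts at the foot of one of the three lanes (which one varies), resting on the foot lip, centre at deck y = -0.135, z = 0.025.
- sanding_block: loose wooden sanding block with black rubber sole, 100 x 45 x 36 mm, beside the rack on its +x side; origin at the centre of its underside, x along its length. A bystander.
- wax_tin: loose round brass-coloured tin with a pale top, 72 mm in diameter, 50 mm high, beside the rack on its -x side; origin at the centre of its underside. A bystander.
- toy_blank: loose wavy-topped wooden toy blank, 113 x 45 mm, up to 38 mm high; origin at the centre of its underside, x along its length. A bystander.
- glue_bottle: loose standing white bottle with orange cap, 54 mm in diameter, 150 mm high; origin at the centre of its underside. A bystander.
- brush: loose bench brush lying on the bench, origin on its underside, x along it. A bystander.
- mallet: loose wooden mallet lying on the bench, origin on its underside, x along its handle. A bystander.
There are look-alikes about, which are no part of the job. What is shaped like the walnut_b but green or red is not meant. Leave any blue or red look-alike of the walnut_a alone.

How it is judged:
By the outcome, as a careful person would: the job done as asked, in the order asked, and still so for the second after the job is handed in, with the robot touching nothing.
It also fails if it takes over 51 s, if anything falls off the work surface, if the arm or the gripper's body presses on something with over 40 N, if the wrist force passes 120 N, or if a joint passes its speed limit or range.

## Working session

There is one attempt and no reset: what is moved stays moved. The work goes in short steps, Python scripts to look and compute and a tool call to move; the robot and the scene stay as the last step left them, time stands still between calls to the robot, and variables do not carry over. Pictures are saved under pics/ and viewed, at most 10 in all, crops included, and the job is handed in when it is done.

Besides the shell and the picture viewer there is one more tool, called after "Call:" in YAML: its name, and indented under it one key for each argument. move_arm: Moves the arm, as the interface text tells. Its arguments: {"type":"object","properties":{"series":{"type":"array","items":{"type":"array","items":{"type":"number"}}},"squeeze":{"type":"number"}},"required":["series"]}

```bash
mkdir -p pics; cat > h.py <<'E'
import numpy as np, cv2
from workcell import env
def cam(n):
    c=env.read_camera(n); f=200/np.tan(np.radians(c['vfov']/2)); c['f']=f
    c['K']=np.array([[f,0,c['cx']],[0,f,c['cy']],[0,0,1]]); c['D']=np.array([c['k1'],0,0,0,0.]); return c
def cloud(c):
    v,u=np.mgrid[0:400,0:640]; p=np.stack([u,v],-1).reshape(-1,1,2).astype(np.float64)
    s=cv2.undistortPoints(p,c['K'],c['D']).reshape(400,640,2); z=c['range_z'][...,None]
    X=np.concatenate([s*z,z],-1); return (X-c['t'])@c['R']
E
python3 - <<'E'
from h import *
a=cam('scene');b=cam('side')
for n,c in(('scene',a),('side',b)):
    cv2.imwrite(f'pics/{n}0.png',c['img'][...,::-1]); np.savez(f'{n}0.npz',P=cloud(c),img=c['img'],z=c['range_z'])
    print(n,-c['R'].T@c['t'],c['k1'])
s=env.sense();print(s['position'],s['tcp_rot'],env.pinch_z,s['time'],s['width'])
E
```

```text
scene [ 1.30267873 -0.51362764  0.68869577] -0.037701538965326485
side [ 0.3917043  -1.00312349  1.2007506 ] -0.005088105556356172
[0.26120753 0.59467855 0.23031198] [[-9.15625723e-01  4.02031280e-01 -6.20417257e-04]
 [ 4.02031749e-01  9.15624258e-01 -1.64074709e-03]
 [-9.15625622e-05 -1.75173767e-03 -9.99998462e-01]] 0.0187 0.1 0.0853994017208838
```

View pics/scene0.png

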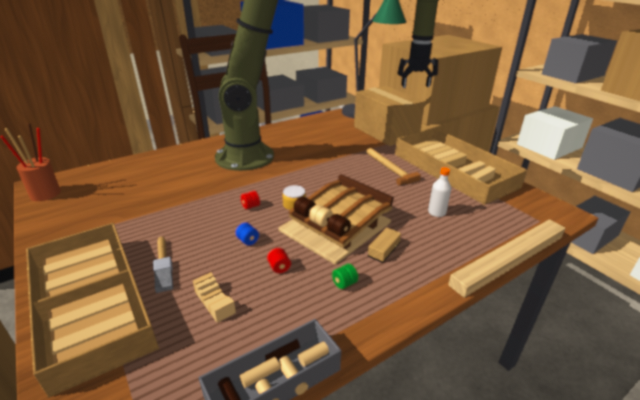

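View pics/side0.png

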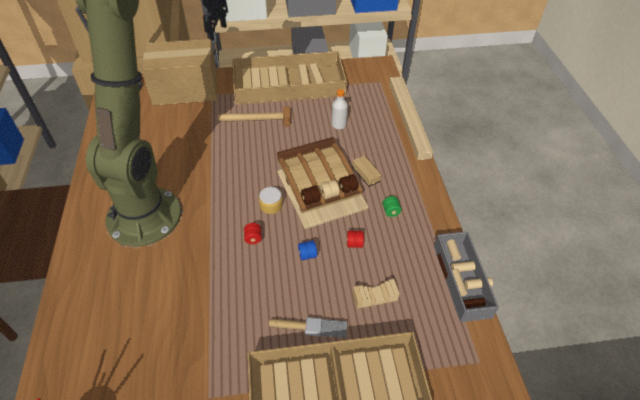

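The side view shows the rack at about (320,180). The two walnut rollers are at (311,196) and (348,184), in the outer lanes, with the beech between them at (330,190); uphill is up the picture. The tin (270,200) and the block (367,170) flank the rack.

```bash
python3 - <<'E'
from h import *
d=np.load('side0.npz');P=d['P'];img=d['img']
hsv=cv2.cvtColor(img,cv2.COLOR_RGB2HSV)
box=np.zeros((400,640),bool);box[135:226,272:372]=1
z=P[...,2]
b=box&(abs(z-.012)<.005)&(hsv[...,1]>0)&(hsv[...,2]>150)   # pale base board
n,l,s,c=cv2.connectedComponentsWithStats(b.astype(np.uint8));print(s[1:][s[1:,4]>60])
# front strip of board below rollers
m=l==1+np.argmax(s[1:,4]);
print('board',cv2.minAreaRect(P[m][:,:2].astype(np.float32)), cv2.boxPoints(cv2.minAreaRect(P[m][:,:2].astype(np.float32))).round(4).tolist())
# roller tops
t=box&(z>.082);n,l,s,c=cv2.connectedComponentsWithStats(t.astype(np.uint8))
for i in range(1,n):
    if s[i,4]>15:
        q=P[l==i];print(s[i],q.mean(0).round(4),q.max(0).round(4),np.median(img[l==i],0))
sc=np.load('scene0.npz')
for nm,(u,v) in dict(L=(311,194),M=(330,189),R=(348,183)).items(): print(nm,P[v,u].round(4),img[v,u])
o=img[130:230,260:385];cv2.imwrite('pics/c1.png',cv2.resize(o[...,::-1],None,fx=6,fy=6,interpolation=cv2.INTER_CUBIC)[:600,:800])
E
```

```text
[[ 277  170   91   56 1079]]
board ((0.5507152080535889, 0.03328286111354828), (0.21370215713977814, 0.2541484236717224), 14.660819053649902) [[0.41519999504089355, 0.12919999659061432], [0.4794999957084656, -0.11670000106096268], [0.6862000226974487, -0.06260000169277191], [0.6219000220298767, 0.18330000340938568]]
[324 137  10   6  19] [0.5935 0.1766 0.0844] [0.6086 0.1841 0.0875] [90. 58. 39.]
[339 174  19  15 162] [ 0.6261 -0.0155  0.09  ] [0.6527 0.0139 0.0987] [71.5 38.  23. ]
[320 180  19  16 173] [ 0.5662 -0.0309  0.0895] [ 0.5914 -0.0043  0.0976] [210. 185. 143.]
[302 186  18  14 166] [ 0.5062 -0.0514  0.0964] [ 0.5325 -0.0189  1.2008] [73. 40. 24.]
L [ 0.3917 -1.0031  1.2008] [73 42 28]
M [ 0.5662 -0.0412  0.0896] [210 185 144]
R [ 0.6238 -0.0219  0.0867] [77 39 27]
```

View pics/c1.png

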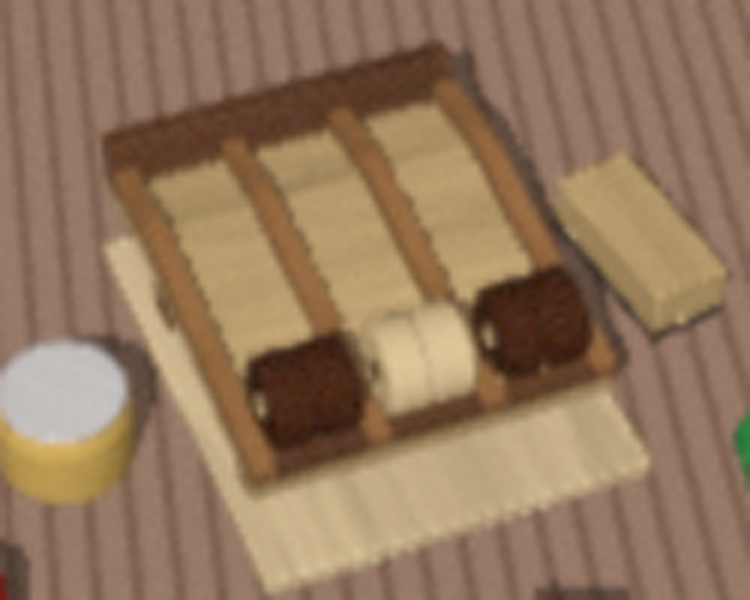

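The base board fits as a 214 x 254 mm rectangle (true size 212 x 250) centred at (0.551, 0.033), yaw 14.7°. The roller tops agree with this. I'll shut the fingers, turn tool x to point uphill and travel to just below the left walnut.

Call:
move_arm:
  series:
    - [0, 0, 0, 0, 0, 7.4, 0]
    - [0, 0, 0, 0, 0, 7.4, 0]
    - [0, 0, 0, 0, 0, 7.4, 0]
    - [0, 0, 0, 0, 0, 7.4, 0]
    - [0, 0, 0, 0, 0, 7.4, 0]
    - [0, 0, 0, 0, 0, 7.4, 0]
    - [0, 0, 0, 0, 0, 7.2, 0]
    - [-20, 0, 0, 0, 0, 0, 0]
    - [-40, 5, 0, 0, 0, 0, 0]
    - [-45, 5, 0, 0, 0, 0, 0]

```text
time: 1.1
position: [0.2969, 0.4956, 0.2304]
tcp_rot: [[-0.256, 0.967, -0.001], [0.967, 0.256, -0.001], [-0.001, -0.001, -1.0]]
contact_force: [0.6, -0.9, 0.2]
width: -0.0001
grasp_force: 0.0
```

Call:
move_arm:
  series:
    - [-45, 5, 0, 0, 0, 0, 0]
    - [-45, 5, 0, 0, 0, 0, 0]
    - [-45, 5, 0, 0, 0, 0, 0]
    - [-45, 5, 0, 0, 0, 0, 0]
    - [-45, 5, 0, 0, 0, 0, 0]
    - [-45, 5, 0, 0, 0, 0, 0]
    - [-45, 5, 0, 0, 0, 0, 0]
    - [-45, 5, 0, 0, 0, 0, 0]
    - [-45, 5, 0, 0, 0, 0, 0]
    - [-45, 5, 0, 0, 0, 0, 0]

```text
time: 2.1
position: [0.4603, 0.0717, 0.2312]
tcp_rot: [[-0.254, 0.967, 0.0], [0.967, 0.254, 0.0], [0.0, 0.0, -1.0]]
contact_force: [0.9, 1.7, -0.2]
width: -0.0003
grasp_force: 0.0
```

```bash
cat >> h.py <<'E'
O=np.array([.5507,.0333]);a=np.radians(14.66);X=np.array([np.cos(a),np.sin(a)]);Y=np.array([-X[1],X[0]])
def where():
    s=env.sense();p=s['position'];d=np.array(p[:2])-O
    print('rack',(1e3*np.array([d@X,d@Y,p[2]])).round(1),'t',s['time'],'F',np.round(s['contact_force'],1)); print(np.round(s['tcp_rot'],3).tolist(),np.degrees(np.arctan2(s['tcp_rot'][1][0],s['tcp_rot'][0][0])),s['width'])
E
python3 -c "
from h import *
where()"
```

```text
rack [-77.8  60.  231.2] t 2.1 F [ 0.9  1.7 -0.2]
[[-0.254, 0.967, 0.0], [0.967, 0.254, 0.0], [0.0, 0.0, -1.0]] 104.69949717307111 -0.0002721052573079489
```

Call:
move_arm:
  series:
    - [-40, 4, 0, 0, 0, 0, 0]
    - [-40, 4, 0, 0, 0, 0, 0]
    - [-40, 4, 0, 0, 0, 0, 0]
    - [-30, 3, 0, 0, 0, 0, 0]
    - [-15, 0, 20, 0, 0, 0, 0]
    - [0, 0, 40, 0, 0, 0, 0]
    - [0, 0, 40, 0, 0, 0, 0]
    - [0, 0, 10, 0, 0, 0, 0]
    - [0, 0, 0, 0, 0, 0, 0]
    - [0, 0, 0, 0, 0, 0, 0]

```text
time: 3.1
position: [0.5176, -0.0824, 0.1228]
tcp_rot: [[-0.254, 0.967, 0.002], [0.967, 0.254, -0.0], [-0.001, 0.002, -1.0]]
contact_force: [0.2, 0.4, -0.3]
width: -0.0001
grasp_force: 0.0
```

```bash
python3 -c "
from h import *
where()
c=cam('wrist');cv2.imwrite('pics/w1.png',c['img'][...,::-1])"
```

```text
rack [ -61.3 -103.5  122.8] t 3.1 F [ 0.2  0.4 -0.3]
[[-0.254, 0.967, 0.002], [0.967, 0.254, -0.0], [-0.001, 0.002, -1.0]] 104.70409150716088 -7.808043228002448e-05
```

View pics/w1.png

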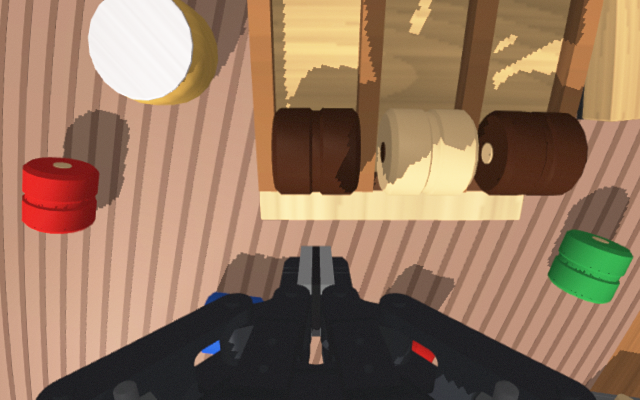

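The wrist view shows the left walnut (groove at u≈317) in line with the shut fingers (u≈316). I'm clear to go back a little, descend and push.

Call:
move_arm:
  series:
    - [-10, 0, 10, 0, 0, 0, 0]
    - [0, 0, 20, 0, 0, 0, 0]
    - [0, 0, 20, 0, 0, 0, 0]
    - [0, 0, 10, 0, 0, 0, 0]
    - [0, 0, 0, 0, 0, 0, 0]
    - [5, 0, 0, 0, 0, 0, 0]
    - [5, 0, 0, 0, 0, 0, 0]
    - [5, 0, -0.6, 0, 0, 0, 0]
    - [5, 0, -0.6, 0, 0, 0, 0]
    - [5, 0, -0.6, 0, 0, 0, 0]

```text
time: 4.15
position: [0.5129, -0.0672, 0.0635]
tcp_rot: [[-0.254, 0.967, 0.001], [0.967, 0.254, 0.0], [0.0, 0.001, -1.0]]
contact_force: [-0.1, 0.2, 0.9]
width: 0.0001
grasp_force: 0.1
```

```bash
python3 -c "
from h import *
where()
c=cam('wrist');cv2.imwrite('pics/w2.png',c['img'][...,::-1])"
```

```text
rack [-62.  -87.6  63.5] t 4.15 F [-0.1  0.2  0.9]
[[-0.254, 0.967, 0.001], [0.967, 0.254, 0.0], [0.0, 0.001, -1.0]] 104.71517942619971 0.00013097801993175605
```

View pics/w2.png

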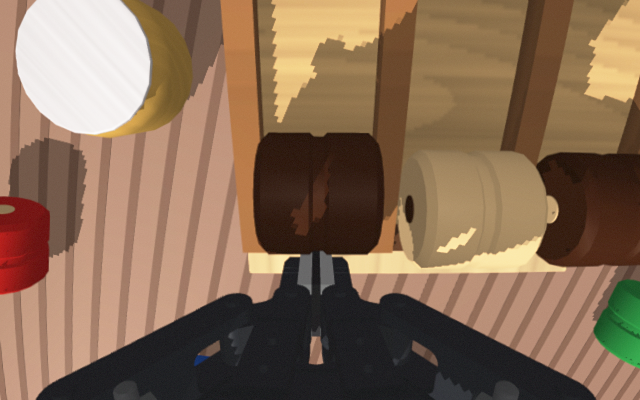

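The walnut is against the fingers and has moved a little ahead of the beech, still centred in its lane. I'll keep pushing.

Call:
move_arm:
  series:
    - [8, 0, -1, 0, 0, 0, 0]
    - [10, 0, -1.3, 0, 0, 0, 0]
    - [10, 0, -1.3, 0, 0, 0, 0]
    - [10, 0, -1.3, 0, 0, 0, 0]
    - [10, 0, -1.3, 0, 0, 0, 0]
    - [10, 0, -1.3, 0, 0, 0, 0]
    - [10, 0, -1.3, 0, 0, 0, 0]
    - [10, 0, -1.3, 0, 0, 0, 0]
    - [10, 0, -1.3, 0, 0, 0, 0]
    - [10, 0, -1.3, 0, 0, 0, 0]

```text
time: 5.2
position: [0.4877, 0.0278, 0.076]
tcp_rot: [[-0.254, 0.967, 0.0], [0.967, 0.254, 0.0], [0.0, 0.0, -1.0]]
contact_force: [0.4, -0.3, 0.3]
width: -0.0001
grasp_force: 0.1
```

```bash
python3 -c "
from h import *
where()"
```

```text
rack [-62.3  10.7  76. ] t 5.2 F [ 0.4 -0.3  0.3]
[[-0.254, 0.967, 0.0], [0.967, 0.254, 0.0], [0.0, 0.0, -1.0]] 104.69587733519663 -7.932924272721192e-05
```

Call:
move_arm:
  series:
    - [9, 0, -1.2, 0, 0, 0, 0]
    - [9, 0, -1.2, 0, 0, 0, 0]
    - [9, 0, -1, 0, 0, 0, 0]
    - [8, 0, -1, 0, 0, 0, 0]
    - [7, 0, -1, 0, 0, 0, 0]
    - [5, 0, 0, 0, 0, 0, 0]
    - [2, 0, 0, 0, 0, 0, 0]
    - [0, 0, 0, 0, 0, 0, 0]
    - [0, 0, 0, 0, 0, 0, 0]
    - [0, 0, 0, 0, 0, 0, 0]

```text
time: 6.2
position: [0.4755, 0.074, 0.0812]
tcp_rot: [[-0.253, 0.967, 0.0], [0.967, 0.253, -0.0], [-0.0, 0.0, -1.0]]
contact_force: [0.2, -0.4, 0.6]
width: -0.0003
grasp_force: 0.0
```

```bash
python3 -c "
from h import *
where()
c=cam('wrist');cv2.imwrite('pics/w3.png',c['img'][...,::-1])"
```

```text
rack [-62.4  58.4  81.2] t 6.2 F [ 0.2 -0.4  0.6]
[[-0.253, 0.967, 0.0], [0.967, 0.253, -0.0], [-0.0, 0.0, -1.0]] 104.65207787867361 -0.00031213860660923593
```

View pics/w3.png

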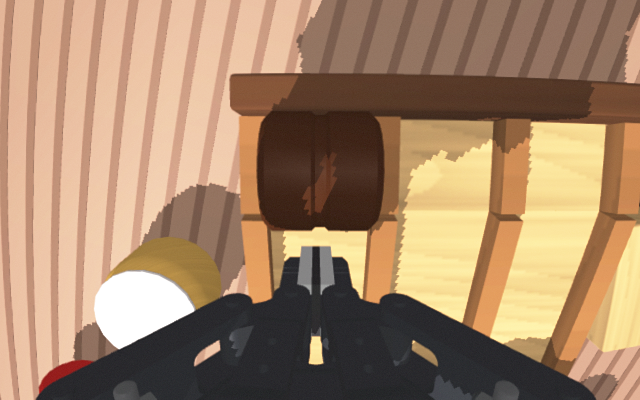

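The left walnut (320,170) has rolled on into the dip and rests against the stop, clear of the fingers. I'll lift and move to the right lane's foot.

Call:
move_arm:
  series:
    - [-5, 0, -20, 0, 0, 0, 0]
    - [0, 0, -40, 0, 0, 0, 0]
    - [-10, 5, -20, 0, 0, 0, 0]
    - [-35, 25, 0, 0, 0, 0, 0]
    - [-38, 28, 0, 0, 0, 0, 0]
    - [-38, 28, 0, 0, 0, 0, 0]
    - [-35, 28, 0, 0, 0, 0, 0]
    - [-11, 10, 0, 0, 0, 0, 0]
    - [0, 0, 0, 0, 0, 0, 0]
    - [0, 0, 0, 0, 0, 0, 0]

```text
time: 7.25
position: [0.6384, -0.0604, 0.1607]
tcp_rot: [[-0.253, 0.967, -0.001], [0.967, 0.253, 0.0], [0.0, -0.001, -1.0]]
contact_force: [-0.8, 0.3, -0.7]
width: -0.0001
grasp_force: 0.0
```

```bash
python3 -c "
from h import *
where()
c=cam('wrist');cv2.imwrite('pics/w4.png',c['img'][...,::-1])"
```

```text
rack [  61.2 -112.9  160.7] t 7.25 F [-0.8  0.3 -0.7]
[[-0.253, 0.967, -0.001], [0.967, 0.253, 0.0], [0.0, -0.001, -1.0]] 104.66567908633161 -0.00010925296188902468
```

View pics/w4.png

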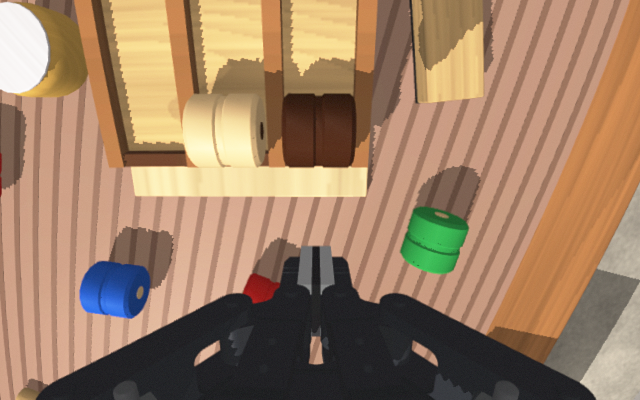

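The right walnut (groove u≈319) lines up with the fingers (u≈316). The red look-alike at (262,290) lies on the bench, lower than the fingertips will go.

Call:
move_arm:
  series:
    - [0, 0, 20, 0, 0, 0, 0]
    - [0, 0, 35, 0, 0, 0, 0]
    - [0, 0, 30, 0, 0, 0, 0]
    - [0, 0, 13, 0, 0, 0, 0]
    - [0, 0, 0, 0, 0, 0, 0]
    - [5, 0, 0, 0, 0, 0, 0]
    - [5, 0, 0, 0, 0, 0, 0]
    - [5, 0, -0.6, 0, 0, 0, 0]
    - [5, 0, -0.6, 0, 0, 0, 0]
    - [5, 0, -0.6, 0, 0, 0, 0]

```text
time: 8.3
position: [0.6329, -0.0357, 0.0657]
tcp_rot: [[-0.254, 0.967, 0.001], [0.967, 0.254, 0.0], [-0.0, 0.001, -1.0]]
contact_force: [0.9, -0.7, -0.1]
width: -0.0001
grasp_force: 0.1
```

```bash
python3 -c "
from h import *
where()"
```

```text
rack [ 62.1 -87.6  65.7] t 8.3 F [ 0.9 -0.7 -0.1]
[[-0.254, 0.967, 0.001], [0.967, 0.254, 0.0], [-0.0, 0.001, -1.0]] 104.7100365396199 -0.00014772525736952717
```

Same state as the first lane, so I'll repeat the same push.

Call:
move_arm:
  series:
    - [8, 0, -1, 0, 0, 0, 0]
    - [10, 0, -1.2, 0, 0, 0, 0]
    - [10, 0, -1.2, 0, 0, 0, 0]
    - [10, 0, -1.2, 0, 0, 0, 0]
    - [10, 0, -1.2, 0, 0, 0, 0]
    - [10, 0, -1.2, 0, 0, 0, 0]
    - [10, 0, -1.2, 0, 0, 0, 0]
    - [10, 0, -1.2, 0, 0, 0, 0]
    - [10, 0, -1.2, 0, 0, 0, 0]
    - [10, 0, -1.2, 0, 0, 0, 0]

```text
time: 9.3
position: [0.6076, 0.0592, 0.0769]
tcp_rot: [[-0.254, 0.967, 0.0], [0.967, 0.254, 0.0], [0.0, 0.0, -1.0]]
contact_force: [-0.0, 0.8, -0.7]
width: 0.0001
grasp_force: 0.1
```

Call:
move_arm:
  series:
    - [9, 0, -1.2, 0, 0, 0, 0]
    - [9, 0, -1, 0, 0, 0, 0]
    - [9, 0, -1, 0, 0, 0, 0]
    - [8, 0, -1, 0, 0, 0, 0]
    - [7, 0, -1, 0, 0, 0, 0]
    - [5, 0, 0, 0, 0, 0, 0]
    - [2, 0, 0, 0, 0, 0, 0]
    - [0, 0, 0, 0, 0, 0, 0]
    - [0, 0, 0, 0, 0, 0, 0]
    - [0, 0, 0, 0, 0, 0, 0]

```text
time: 10.3
position: [0.5955, 0.1053, 0.082]
tcp_rot: [[-0.253, 0.968, 0.0], [0.968, 0.253, -0.0], [-0.0, 0.0, -1.0]]
contact_force: [0.1, 0.3, -0.3]
width: 0.0002
grasp_force: 0.0
```

```bash
python3 -c "
from h import *
where()
c=cam('wrist');cv2.imwrite('pics/w5.png',c['img'][...,::-1])"
```

```text
rack [61.6 58.3 82. ] t 10.3 F [ 0.1  0.3 -0.3]
[[-0.253, 0.968, 0.0], [0.968, 0.253, -0.0], [-0.0, 0.0, -1.0]] 104.6471999915943 0.00016392317709351556
```

View pics/w5.png

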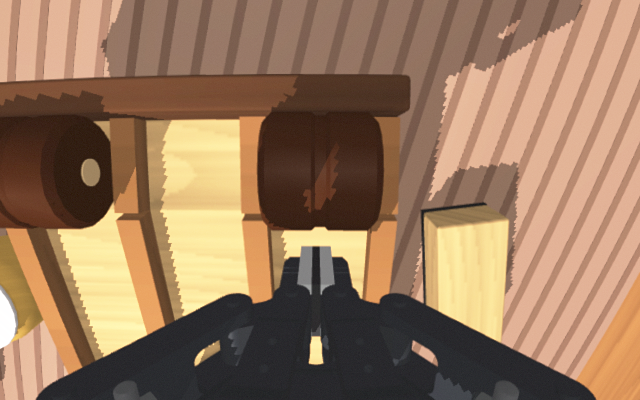

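Both walnuts, at (320,170) and (60,170), rest in the dip against the stop. I'll lift clear and do a final check.

Call:
move_arm:
  series:
    - [-5, 0, -20, 0, 0, 0, 0]
    - [0, 0, -40, 0, 0, 0, 0]
    - [0, 0, -40, 0, 0, 0, 0]
    - [0, 0, -40, 0, 0, 0, 0]
    - [-10, 0, -20, 0, 0, 0, 0]
    - [0, 0, 0, 0, 0, 0, 0]
    - [0, 0, 0, 0, 0, 0, 0]
    - [0, 0, 0, 0, 0, 0, 0]

```text
time: 11.15
position: [0.5983, 0.0916, 0.2404]
tcp_rot: [[-0.254, 0.967, -0.003], [0.967, 0.254, -0.0], [0.0, -0.003, -1.0]]
contact_force: [-0.0, 1.0, -0.3]
width: 0.0002
grasp_force: 0.0
```

```bash
python3 -c "
from h import *
where()
a=cam('wrist')['img'][...,::-1];b=cam('side')['img'][...,::-1]
cv2.imwrite('pics/w6.png',np.vstack([a[:300],cv2.resize(b[100:240,200:440],(514,300))[:, :514].copy() if 0 else cv2.copyMakeBorder(cv2.resize(b[100:240,200:440],(514,300)),0,0,0,126,cv2.BORDER_CONSTANT)]))"
```

```text
rack [ 60.8  44.4 240.4] t 11.15 F [-0.   1.  -0.3]
[[-0.254, 0.967, -0.003], [0.967, 0.254, -0.0], [0.0, -0.003, -1.0]] 104.70321239322948 0.00015849917862455565
```

View pics/w6.png

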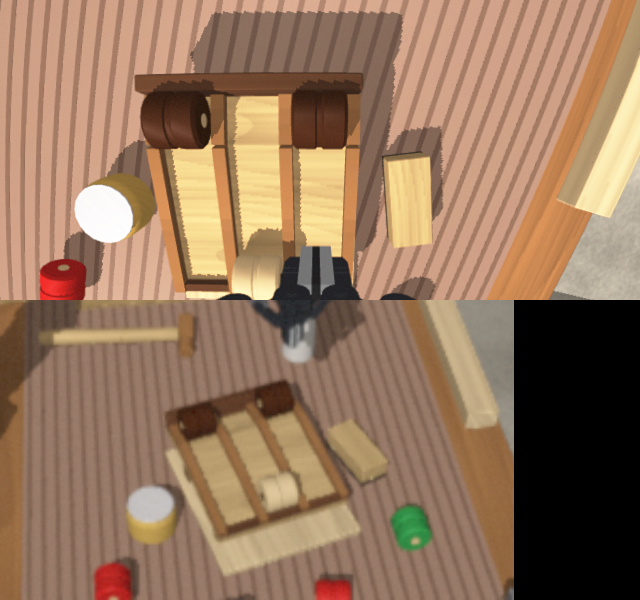

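Both walnuts sit against the stop at the top, (176,120) and (320,120) in the upper picture. The beech is at the foot of the middle lane, and the tin and block haven't moved.

```bash
python3 -c "
from workcell import env
print(env.finish_job())"
```

```text
the job is handed in; nothing more can be done
None
```

Both walnut rollers now rest in the dip against the end stop, the beech roller is still at the foot of the middle lane, nothing else looked disturbed in the final pictures, and the job was handed in after about 11 s.

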